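# Walk the heavy power pack into its charging dock and latch it

### The arm

A 6-joint arm with a two-finger parallel gripper is mounted at the origin on the work surface. World frame = base frame: x ahead of the robot, y to its left, z up, the work surface at z = 0. Lengths are in mm, angles in rad, forces in N, time in s.
With the tool pointing down it reaches from about 275 to 1000 mm from the base axis. Payload 8.4 kg.
Tool frame: the origin (TCP) lies on the centre line of the jaws, within the pads' length; the fingertips stand 17 mm ahead of it and the grasp point (between the pads) lies 2 mm behind it (r.tcp_to_tips is the z of the fingertips in the tool frame, in mm); z points along the fingers, y is the direction in which the jaws open and shut (so a half turn about z gives the same grasp; the last joint's range is limited). The gripper opens to 85 mm and grips with 20 to 120 N. Pads are 22 mm wide; open, the fingers measure 114 mm over their backs; the gripper's body (76 mm by 85 mm) begins 54 mm behind the grasp point. The pads swing forward as they close: fully open they stand 13 mm farther back than shut.
Start: joints at [-1.335, 0.353, 1.633, -0, 1.155, -0.002], TCP at [147.227, -607.415, 248.281] pointing down, gripper open.
Joint ranges: [-2.63, 2.63], [-0.92, 2.1], [0.06, 2.66], [-1.3, 4.44], [0, 2.69], [-3.02, 3.02]. Speed limits (rad/s): [2.22, 2.22, 2.79, 3.14, 3.14, 3.14].

### API

Orientations are given as [roll, pitch, yaw] about the fixed x, y, z axes, in that order (R = Rz(yaw) Ry(pitch) Rx(roll)).
In Python, from rig import r, cams, job gives the robot as it stands.
- The arm moves only by the tool drive_tool, never from a script. Its argument "deltas" is a list of rows, each a list of 4 numbers: the shift along the tool's x, y, z in cm, then the turn about the tool's z in rad. In form: [[x, y, z, roll], ...]. A call has 1 to 12 rows; each row shifts and turns the commanded pose from where the row before left it, along the tool's axes as they then stand; what a row does not reach is not made up. A row lasts 1/12 s, in which the tool goes at most 41.7 mm and 7.16 degrees, less where a joint would pass 70% of its speed; a pose out of reach is approached as far as the arm can. A call with a gripper value outside its range is refused whole. "jaw" is the closure, from 0 (fully open) to 1 (shut), set as the call begins (left out, the last holds). The fingers move at their own pace and stop on an object; "force" is the grip in N (left out, the last holds). Time passes only in rows, so rows that do not move let the fingers close. It gives the time, the measured TCP pose, the force and the opening at its end, in the units of the state.
- r.sense(): the state, without advancing time (a new reading comes with each control period).
- cams.grab_frame(name): name is "scene" or "top" or "wrist"; returns (picture, depth): 420x560x3 uint8, red, green, blue; 420x560 float32, mm along the optical axis (not along the pixel's ray), 0 where there is no reading.
- cams.camera_params(name): a dict with "fx", "fy", "cx", "cy" (pixels), "R" (3x3) and "t" (3): a world point X has camera coordinates R X + t. Camera axes: x right, y down, z forward; pixel columns grow to the right and rows downward; lengths in mm; the calibration is good to about 2 mm. A picture is of the moment at which its call begins: read the wrist's pose just before it. camera_params takes no time and is no camera call; for the wrist camera it gives the pose at the moment of the call.
- job.sign_off(): hands the job in, once; it reports no verdict.
The state is a dict: "clock": time; "qpos": joint angles; "qvel": joint speeds; "joint_efforts": joint torques, N m; "eef_pos": TCP position; "tcp_rot": TCP orientation; "contact_force": force on the tool from outside, world axes, zero at the start; "wrist_torque": the same for the moment, N m; "opening": opening from 0.0 (shut) to 1.0 (fully open).
Only numpy, scipy, OpenCV 4.12 (cv2) and the standard library are available. Lean on these libraries where they do the work, as an engineer would, in place of code of your own. Each camera call takes 0.05 s, during which the arm holds its last target. There are 200 camera calls.

### The job

Walk the heavy white power pack across the bench into its charging dock until its whole leading face sits home against the dock's stop face, then swing the red lever down so that it latches the pack. Push only on the pack's sprung black rear bumper and never press it in by more than 5 mm (25 N): sliding the pack straight needs more than that, so push one rear corner and then the other to swing it ahead, and feel for the guides and the stop. Leave the other things on the bench where they are.

Things in the scene. Friction and masses are not known exactly. Their poses are not given: they have to be found in the camera images.
- pack: The power pack: white box, loose on four rubber feet, about 4.9 kg; shell 270 mm along its y, 70 mm high, from x = -50 to +65 mm; black bumper behind it. Origin: under the shell, at bench height; x points out of its leading face (two brass pads) towards the dock, y left, z up. A groove 20 mm wide, 10 mm deep crosses its top at x = +20 mm. It starts 55 to 90 mm short of home, up to 12 mm off line and 0.15 rad askew.
- shell: The pack's white printed shell with all its faces, the groove included but not the bumper: same origin and axes as the pack.
- bumper (a joint): How far the pack's rear bumper is pressed in (0 = free): a black bar along the rear side (towards the robot), 15 to 51 mm high, its face 23 mm behind the shell, on springs of 5 N per mm. At each end it carries a black bumper roller, 36 mm across, 13 to 53 mm high, turning freely about an upright axis 61 mm behind and 115 mm left or right of the pack's middle.
- pack_push_left (a point): Rearmost point of the left bumper roller as unpressed: 79 mm behind and 115 mm left of the pack's middle, 33 mm up. Pushing here along the pack's x takes about 9 to 18 N and swings the left side ahead; the pack turns about a point some 45 to 60 mm right of its middle. Sliding it straight takes 26 to 32 N.
- pack_push_right (a point): The same on the right roller: 79 mm behind, 115 mm right of the pack's middle, 33 mm up; the pack then turns about a point left of its middle.
- pack_front_left (a point): Leading left edge of the pack, 40 mm above the bench: 65 mm ahead and 135 mm left of the pack's middle.
- pack_front_right (a point): Leading right edge of the pack, 40 mm above the bench: 65 mm ahead and 135 mm right of the pack's middle.
- dock: Charging dock, fixed: grey block 85 mm deep, 312 wide, 70 high. Origin: on the bench under the middle of its rigid stop face, towards the robot; x points into the block, y left. The pack is home with its leading edges at x = 0. Two sprung brass contacts (1 to 2 N each) stand 6 mm out. Yellow guides 36 mm high, inner faces at y = +-143 mm to x = -20 mm, then flared out by 15 mm up to x = -45 mm.
- lever (a joint): The latch lever on top of the dock: 0 = down and latched, with its lip in the pack's groove; grows as it is raised; starts raised between 0.65 and 0.95 rad, stop at 1.0. A stiff hinge holds it where it is left; about 2 to 3 N on the red end moves it.
- lever_hinge (a point): Point on the lever's hinge axis: 12 mm behind the stop face, 88 mm above the bench, on the dock's centre line; the axis runs along the dock's y. From here the lever points towards the robot, 107 mm long.
- lever_grip (a point): Middle of the upper face of the lever's red end (38 mm long, 44 mm wide, 14 mm thick), 90 mm from the hinge axis and 8 mm above the lever's centre plane; with the lever latched it is at dock x = -78 mm, 96 mm above the bench. Press it down along its arc.
- driver: Bystander, loose, to be left alone: screwdriver. Origin at its underside.
- cups: Bystander, loose, to be left alone: stack of blue cups, 118 mm high, 80 mm across. Origin at its underside.
- meter: Bystander, loose, to be left alone: yellow multimeter, 150 x 76 x 42 mm. Origin at its underside.
- printed_link: Bystander, loose, to be left alone: cream printed link, 135 x 52 x 45 mm. Origin at its underside.
- wrench: Bystander, loose, to be left alone: steel wrench. Origin at its underside.
- spool: Bystander, loose, to be left alone: green wire spool, 64 mm across, 41 mm high. Origin at its underside.
- bolt_bin: Bystander, loose, to be left alone: small red open bin, 100 x 85 x 45 mm. Origin at its underside.

How it is judged (in metres and radians):
On the way, in this order (a step that is already met when the one before it is completed fails the run):
1. the pack sits home: both leading edges within 4 mm of the dock's stop face (x of each of pack_front_left, pack_front_right in the frame of dock above -0.004 m and angle between pack's own z axis and vertical below 0.05 rad), for 0.2 s.
2. the lever is then swung down into the pack's groove (all of step 1 and value of joint lever below 0.08 rad), for 0.2 s.
At the end, for the whole second after the job is handed in: Both leading edges of the pack are within 4 mm of the dock's stop face, the pack stands level (within 0.05 rad) and at rest, and the lever is down (under 0.08 rad) (all of step 2 and linear speed of pack below 0.01 m/s); the robot touches nothing.
It fails at once if the rear bumper is pressed in by more than 5 mm (a push of about 25 N) (value of joint bumper above 0.005 m).
It fails at once if the pack's shell, instead of its bumper, is pressed by the robot with more than 20 N (contact force between any of the fingers, the arm and shell above 20 N).
It fails at once if the pack is tipped by more than 0.1 rad (angle between pack's own z axis and vertical above 0.1 rad).
It fails at once if another thing on the bench is moved by more than 15 mm (distance of any of driver, cups, meter, printed_link, wrench, spool, bolt_bin from where it was at the start of the episode above 0.015 m).
It also fails if it takes over 72 s, if anything falls off the work surface, if the arm or the gripper's body presses on something with over 40 N, if the wrist force passes 120 N, or if a joint passes its speed limit or range.

## Working session

There is one attempt and no reset: what is moved stays moved. The work goes in short steps, Python scripts to look and compute and a tool call to move; the robot and the scene stay as the last step left them, time stands still between calls to the robot, and variables do not carry over. Pictures are saved under pics/ and viewed, about 8 in all and at most 12, crops included, and the job is handed in when it is done.

Besides the shell and the picture viewer there is one more tool, called after "Request:" as name(argument=value, ...) on one line, values as JSON. drive_tool: Moves the arm, as the interface text tells. Its arguments: {"type":"object","properties":{"deltas":{"type":"array"},"jaw":{"type":"number"},"force":{"type":"number"}},"required":["deltas"]}

```bash
ls; mkdir -p pics
python3 - <<'E'
from rig import r,cams,job
import cv2,numpy as np
s=r.sense();print(s)
for n in("scene","top"):
    p,d=cams.grab_frame(n);cv2.imwrite(f"pics/{n}0.png",p[:,:,::-1]);np.savez(f"pics/{n}0.npz",p=p,d=d,**cams.camera_params(n))
    print(cams.camera_params(n))
E
```

```text
pics
{'clock': 0.0, 'qpos': array([-1.33540145e+00,  3.53664063e-01,  1.63416154e+00, -2.42646020e-05,
        1.15521952e+00, -2.38881361e-03]), 'qvel': array([ 4.56697888e-04, -3.44218725e-04,  1.09909891e-05,  2.26358105e-04,
       -9.54472336e-04,  2.63512797e-04]), 'joint_efforts': array([-2.24891766e-03, -6.05249977e+01, -3.42072880e+01, -5.19710261e-05,
        9.44990607e-03, -2.45873764e-05]), 'eef_pos': array([ 147.10714098, -606.95161516,  247.54000951]), 'tcp_rot': array([-3.14014013e+00,  1.87152761e-05,  2.37793515e-01]), 'contact_force': array([0.68284288, 0.03579512, 0.88764775]), 'wrist_torque': array([-0.04964251, -0.01434698, -0.03000719]), 'opening': 1.0006448916694075}
{'fx': 423.13245011446617, 'fy': 423.13245011446617, 'cx': 279.42011381002897, 'cy': 209.30425077578116, 'R': array([[-0.10213996,  0.9947149 ,  0.01047328],
       [ 0.74546347,  0.08350889, -0.66129454],
       [-0.65867415, -0.05973715, -0.75005322]]), 't': array([  62.33007402, -369.50082857, 1619.11927189])}
{'fx': 515.1968742451854, 'fy': 515.1968742451854, 'cx': 269.935962052657, 'cy': 210.35160587537416, 'R': array([[ 0.08082272, -0.99672018,  0.00406958],
       [-0.97474158, -0.07989204, -0.20855722],
       [ 0.20819832,  0.01288938, -0.9780017 ]]), 't': array([ -24.52952735,  589.34436952, 1312.36638665])}
```

View pics/top0.png

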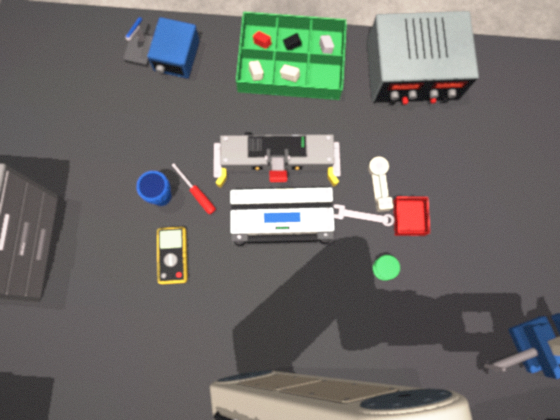

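View pics/scene0.png

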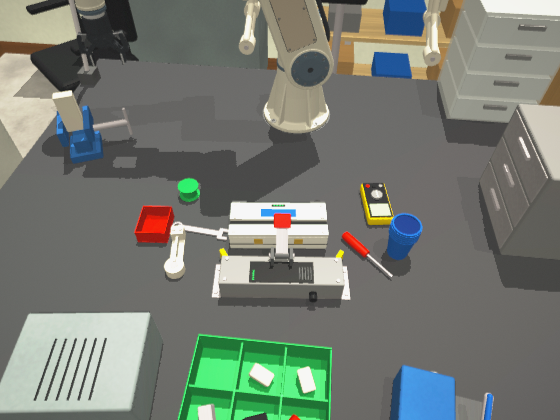

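The pack's white top spans about (230–335, 190–240) in the top view. The dock is ahead of it (220–340, 135–172), with the red lever end at (278,176). The wrench head lies just right of the pack at (340,212). Next I'll measure the poses from depth.

```bash
cat > h.py <<'E'
import numpy as np,cv2
def world(d,c):
    v,u=np.indices(d.shape);X=np.stack([(u-c['cx'])/c['fx']*d,(v-c['cy'])/c['fy']*d,d],-1)
    return (X-c['t'])@c['R']
def load(n):
    z=np.load(n);return z['p'],z['d'],{k:z[k] for k in('fx','fy','cx','cy','R','t')}
def rect(P):
    (c,s,a)=cv2.minAreaRect(P.astype(np.float32));return c,s,a,cv2.boxPoints((c,s,a)).round(1).tolist()
E
python3 - <<'E'
from h import *
for n in("top","scene"):
    p,d,c=load(f"pics/{n}0.npz");W=world(d,c)
    ok=(d>0)&(abs(W[...,1]-20)<230)&(W[...,0]>350)&(W[...,0]<800)
    print(n,'bench z',np.median(W[ok&(abs(W[...,2])<12)][:,2]))
    m=ok&(W[...,2]>63)&(W[...,2]<77)
    k,l,st,_=cv2.connectedComponentsWithStats(m.astype(np.uint8))
    for i in range(1,k):
        if st[i,4]>150:
            P=W[l==i];print(st[i],'z',np.median(P[:,2]).round(1),rect(P[:,:2]))
    rgb=p.astype(int);red=ok&(rgb[...,0]>120)&(rgb[...,1]<60)&(rgb[...,2]<60)&(W[...,2]>80)
    P=W[red];print('red',P.mean(0),P.min(0),P.max(0),len(P))
    m=ok&(W[...,2]>38)&(W[...,2]<57)&(rgb.max(-1)<90)&(W[...,0]<560)
    k,l,st,_=cv2.connectedComponentsWithStats(m.astype(np.uint8))
    for i in range(1,k):
        if st[i,4]>30:
            P=W[l==i];print('blk',st[i],np.median(P[:,2]),rect(P[:,:2]))
    y=ok&(rgb[...,0]>150)&(rgb[...,1]>120)&(rgb[...,2]<80)&(W[...,2]>25)
    k,l,st,_=cv2.connectedComponentsWithStats(y.astype(np.uint8))
    for i in range(1,k):
        if st[i,4]>10: P=W[l==i];print('yel',np.median(P,0),P.min(0),P.max(0))
E
```

```text
top bench z -0.33752217454690014
[ 219  135  115   31 2883] z 70.5 ((758.3643188476562, 19.786178588867188), (86.91622161865234, 311.6694030761719), 4.885970592498779, [[701.7999877929688, 171.39999389648438], [728.2999877929688, -139.1999969482422], [814.9000244140625, -131.8000030517578], [788.4000244140625, 178.8000030517578]])
[ 230  188  102   20 1348] z 68.8 ((625.2068481445312, -2.2808837890625), (48.449851989746094, 270.2396545410156), 5.7454938888549805, [[587.5999755859375, 129.6999969482422], [614.5999755859375, -139.10000610351562], [662.7999877929688, -134.3000030517578], [635.7999877929688, 134.60000610351562]])
[ 231  203  102   31 2302] z 69.1 ((570.1561889648438, -8.685592651367188), (75.25769805908203, 268.3546142578125), 6.519681930541992, [[517.5, 120.4000015258789], [548.0, -146.3000030517578], [622.7999877929688, -137.6999969482422], [592.2999877929688, 128.89999389648438]])
red [666.10138372   9.58891789 151.23655432] [648.81190692 -11.03662715 140.55655866] [676.43931619  30.33221865 159.89924304] 75
blk [234 234  96  12 561] 49.30673017911194 ((517.5495605468
[... 1556 characters left out ...]
8.19321174] [679.67823324  31.40650811 163.10769978] 211
yel [444.24415734 241.89458584  30.24413688] [388.10021099 233.72436147  25.30650364] [501.30106678 249.35257841  37.84238073]
yel [642.55390354  54.41975366  42.38546067] [640.5448862   43.11746128  32.58880182] [645.90499841  65.57122164  52.95947133]
yel [654.70740109 -55.16744444  36.49706109] [652.64933091 -66.31231718  30.1572243 ] [656.59429293 -43.76555572  41.80525992]
yel [ 698.01902373 -145.66771131   36.03738402] [ 684.69192912 -153.56533948   27.56980666] [ 707.25698342 -134.3506826    38.44504479]
yel [669.7608966  169.92378731  36.17099706] [657.84490603 159.32737327  26.1641128 ] [678.52077537 179.17204342  40.5547353 ]
```

```bash
python3 - <<'E'
from h import *
p,d,c=load("pics/top0.npz");W=world(d,c);rgb=p.astype(int)
th=.083;R=np.array([[np.cos(th),np.sin(th)],[-np.sin(th),np.cos(th)]])
def dk(P): return ((P[...,:2]-[716,16])@R.T)
for nm,(u0,u1,v0,v1) in dict(wr=(330,398,200,226),dr=(168,218,160,216),meter=(150,190,222,288)).items():
    S=W[v0:v1,u0:u1].reshape(-1,3);C=rgb[v0:v1,u0:u1].reshape(-1,3)
    m=(C.max(1)>110)&(S[:,2]<45);P=dk(S[m]);print(nm,'dock',P.min(0).round(),P.max(0).round(),'z',S[m][:,2].min().round(),S[m][:,2].max().round())
    if nm=='wr':
        m2=m&(S[:,2]<30);Q=dk(S[m2]); i=np.argsort(-Q[:,1])[:12];print(Q[i].round(),S[m2][i,2].round(1),S[m2][i,:2].round())
    if nm=='dr':
        i=np.argsort(P[:,1])[:8];print(P[i].round(),S[m][i,2].round())
E
python3 - <<'E'
import cv2
p=cv2.imread('pics/top0.png');cv2.imwrite('pics/c0.png',cv2.resize(p[120:280,150:420],None,fx=2.9,fy=2.9,interpolation=cv2.INTER_CUBIC))
E
```

```text
wr dock [-162. -328.] [ -81. -154.] z -7.0 45.0
[[ -88. -154.]
 [-121. -155.]
 [-117. -155.]
 [-112. -156.]
 [-114. -156.]
 [ -86. -156.]
 [-100. -156.]
 [-102. -156.]
 [-105. -156.]
 [-108. -156.]
 [ -83. -157.]
 [-133. -157.]] [-1.1  3.2  0.9  1.5  0.2  2.8 -0.4 -2.  -2.6 -4.2 -0.   9.3] [[ 641. -144.]
 [ 609. -149.]
 [ 612. -149.]
 [ 617. -148.]
 [ 615. -149.]
 [ 643. -147.]
 [ 629. -148.]
 [ 627. -148.]
 [ 624. -148.]
 [ 622. -149.]
 [ 646. -147.]
 [ 596. -151.]]
dr dock [-125.  163.] [ 35. 305.] z -10.0 41.0
[[-43. 163.]
 [-40. 163.]
 [-34. 163.]
 [-44. 164.]
 [-36. 164.]
 [-41. 166.]
 [-42. 166.]
 [-37. 166.]] [36. 36. 36. 30. 31. 41. 12. 35.]
meter dock [-319.  243.] [-155.  335.] z -9.0 45.0
```

View pics/c0.png

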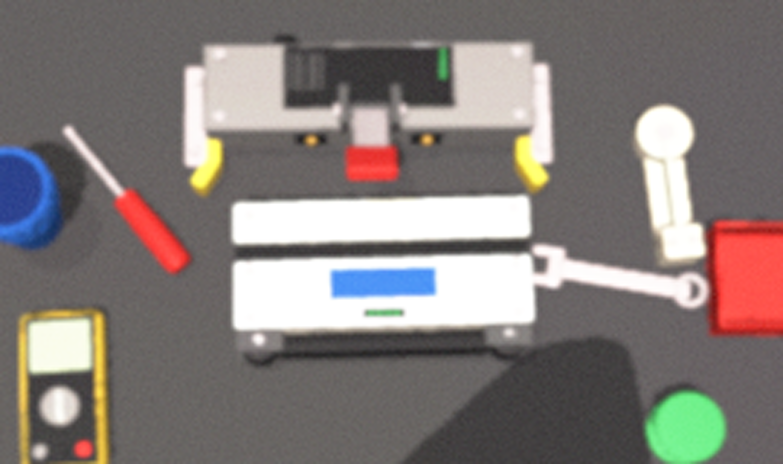

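The wrench head sits right beside the pack's right flank, at about (545,262) in the crop. The pack will move away from it, to +y. In the dock frame the pack is about 66 mm short, origin y about −12, askew about +0.03. I'll shut the jaws and go behind the right roller.

Request:
drive_tool(deltas=[[2.2,-1.9,0,0],[2.2,-1.9,0,0],[2.2,-1.9,0,0],[2.2,-1.9,0,0],[2.2,-1.9,0,0],[2.2,-1.9,0,0],[2.2,-1.9,0,0],[2.2,-1.9,0,0],[2.2,-1.9,0,0],[2.2,-1.9,0,0],[2.2,-1.9,0,0],[2.2,-1.9,0,0]], jaw=1, force=60)

```text
clock: 1.1
eef_pos: [350.5, -322.3, 248.1]
tcp_rot: [-3.141, 0.0, 0.238]
contact_force: [-0.4, 0.1, 0.7]
opening: -0.002
```

Request:
drive_tool(deltas=[[2.5,-2.1,0,0],[2.5,-2.1,0,0],[2.5,-2.1,1.5,0],[2.5,-2.1,1.5,0],[2.5,-2.1,2.0,0],[2.5,-2.1,2.5,0],[2.4,-2.1,3,0],[0,0,3.5,0],[0,0,3.5,0],[0,0,2.0,0],[0,0,1.0,0],[0,0,0,0]])

```text
clock: 2.1
eef_pos: [482.2, -140.6, 42.7]
tcp_rot: [-3.139, 0.004, 0.238]
contact_force: [0.3, 0.1, 0.7]
opening: 0.006
```

Request:
drive_tool(deltas=[[0.8,0,0,0],[0.7,0,0,0],[0.5,0,0,0],[0.2,0,0,0],[0.15,0,0,0],[0.15,0,0,0],[0.15,0,0,0],[0.15,0,0,0],[0.15,0,0,0],[0.15,0,0,0],[0.1,0,0,0],[0,0,0,0]])

```text
clock: 3.1
eef_pos: [511.1, -133.2, 43.9]
tcp_rot: [-3.139, 0.007, 0.238]
contact_force: [-11.6, -2.6, 4.5]
opening: 0.001
```

```bash
cat > est.py <<'E'
from rig import r,cams
from h import *
from scipy.optimize import least_squares
D0=np.array([716,16.]);TH=.083
def est(n='scene'):
    p,d=cams.grab_frame(n);c=cams.camera_params(n);W=world(d,c);g=p.astype(int)
    m=(d>0)&(abs(W[...,1]-10)<170)&(W[...,0]>490)&(W[...,0]<730)&(W[...,2]>64)&(W[...,2]<75)&(g.min(-1)>185)
    Rd=lambda a:np.array([[np.cos(a),np.sin(a)],[-np.sin(a),np.cos(a)]])
    m=cv2.morphologyEx(m.astype(np.uint8),cv2.MORPH_OPEN,np.ones((2,2)))
    P=W[m>0][:,:2]
    c_,s,a=cv2.minAreaRect(P.astype(np.float32));a=np.deg2rad(a if a<45 else a-90)
    if s[0]>s[1]: s=s[::-1]
    o=np.array(c_)-7.5*np.array([np.cos(a),np.sin(a)])
    q=Rd(TH)@(o-D0);th=a-TH
    print(n,'size',np.round(s,1),'n',len(P),'origin world',o.round(1),'yaw %.3f'%a,'| dock: o',q.round(1),'th %.3f'%th,
     'xL %.1f xR %.1f'%tuple(q[0]+65*np.cos(th)-sg*135*np.sin(th) for sg in(1,-1)),
     'rollers(world) L',(o+Rd(a).T@[-79,115]).round(1),'R',(o+Rd(a).T@[-79,-115]).round(1))
    return p
if __name__=='__main__':
    s=r.sense();print(s['clock'],s['eef_pos'].round(1),s['contact_force'].round(1));est()
E
python3 est.py
```

```text
3.1 [ 511.1 -133.2   43.9] [-11.6  -2.6   4.5]
scene size [299.  839.2] n 2145 origin world [902.3  86.2] yaw 0.250 | dock: o [191.5  54.5] th 0.167 xL 233.2 xR 278.0 rollers(world) L [797.4 178.1] R [854.2 -44.8]
```

```bash
sed -i 's/    m=cv2.morph.*/    m=m\&(cv2.morphologyEx(m.astype(np.uint8),cv2.MORPH_OPEN,np.ones((3,3)))>0)/' est.py; python3 est.py
```

```text
3.15 [ 511.  -133.2   43.9] [-11.8  -2.5   6.5]
scene size [213.9 296.4] n 2091 origin world [629.7  11.4] yaw 0.105 | dock: o [-86.4   2.6] th 0.022 xL -24.3 xR -18.5 rollers(world) L [539.1 117.5] R [ 563.1 -111.2]
```

Request:
drive_tool(deltas=[[0.15,0,0,0],[0.15,0,0,0],[0.15,0,0,0],[0.15,0,0,0],[0.15,0,0,0],[0.15,0,0,0],[0,0,0,0]])

```text
clock: 3.78
eef_pos: [518.7, -131.1, 43.7]
tcp_rot: [-3.138, 0.009, 0.238]
contact_force: [-14.1, -3.7, 6.2]
opening: 0.001
```

```bash
python3 est.py
```

```text
3.7833 [ 518.7 -131.1   43.7] [-14.1  -3.7   6.2]
scene size [219.4 288.9] n 2104 origin world [635.4  11.1] yaw 0.151 | dock: o [-80.7   1.8] th 0.068 xL -25.1 xR -6.7 rollers(world) L [539.9 112.8] R [ 574.6 -114.5]
```

```bash
python3 - <<'E'
s=open('est.py').read()
s=s.replace("    P=W[m>0][:,:2]\n","    P=W[m>0][:,:2];Q=(P-D0)@Rd(TH).T;P=P[(Q[:,0]<-3)&(abs(Q[:,1])<165)]\n")
open('est.py','w').write(s)
E
python3 est.py
```

```text
3.8333 [ 518.9 -131.1   43.8] [-12.9  -3.5   5.6]
scene size [121.  269.9] n 1882 origin world [586.3  -5.8] yaw 0.173 | dock: o [-131.  -11.] th 0.090 xL -78.4 xR -54.1 rollers(world) L [488.7  93.9] R [ 528.3 -132.7]
```

Request:
drive_tool(deltas=[[0.2,0,0,0],[0.2,0,0,0],[0.2,0,0,0],[0.2,0,0,0],[0.2,0,0,0],[0.2,0,0,0],[0.2,0,0,0],[0.2,0,0,0],[0.2,0,0,0],[0.2,0,0,0],[0.2,0,0,0],[0,0,0,0]])

```text
clock: 4.88
eef_pos: [540.3, -124.9, 43.5]
tcp_rot: [-3.137, 0.009, 0.238]
contact_force: [-12.3, 4.3, 4.9]
opening: -0.003
```

```bash
python3 est.py
```

```text
4.8833 [ 540.3 -124.9   43.5] [-12.3   4.3   4.9]
scene size [119.5 269.9] n 1861 origin world [590.6  -6.4] yaw 0.284 | dock: o [-126.8  -11.9] th 0.201 xL -90.0 xR -36.2 rollers(world) L [482.6  81.9] R [ 546.9 -138.9]
```

Request:
drive_tool(deltas=[[-1.2,0,0,0],[-1.5,0,0,0],[0,-3.1,0,0],[0,-3.1,0,0],[0,-3.1,0,0],[0,-3.1,0,0],[0,-3.1,0,0],[0,-3.1,0,0],[0,-3.2,0,0],[0.2,0,0,0],[0.2,0,0,0],[0.2,0,0,0]])

```text
clock: 5.93
eef_pos: [473.3, 80.6, 44.8]
tcp_rot: [3.141, -0.0, 0.239]
contact_force: [-3.2, -0.4, 1.4]
opening: -0.003
```

Request:
drive_tool(deltas=[[0.2,0,0,0],[0.2,0,0,0],[0.2,0,0,0],[0.2,0,0,0],[0.2,0,0,0],[0.2,0,0,0],[0.2,0,0,0],[0.2,0,0,0],[0.2,0,0,0],[0.2,0,0,0],[0.2,0,0,0],[0,0,0,0]])

```text
clock: 6.93
eef_pos: [490.0, 83.6, 43.5]
tcp_rot: [-3.141, 0.01, 0.236]
contact_force: [-12.7, -2.0, 4.2]
opening: -0.001
```

```bash
python3 est.py
```

```text
6.9333 [490.   83.6  43.5] [-12.7  -2.    4.2]
scene size [120.  268.7] n 1928 origin world [595.3  -5.1] yaw 0.186 | dock: o [-122.1  -11.1] th 0.103 xL -71.2 xR -43.6 rollers(world) L [496.4  93.3] R [ 538.9 -132.8]
```

```bash
cat >> est.py <<'E'
    import sys
    s=r.sense();psi=s['tcp_rot'][2];tx=np.array([np.cos(psi),np.sin(psi)]);ty=np.array([np.sin(psi),-np.cos(psi)])
E
python3 - <<'E'
s=open('est.py').read()
s=s.replace("    return p","    S=r.sense();ps=S['tcp_rot'][2];tx=np.array([np.cos(ps),np.sin(ps)]);ty=np.array([np.sin(ps),-np.cos(ps)])\n    for k,sg in(('L',1),('R',-1)):\n        v=o+Rd(a).T@[-61,115*sg]-29*tx-S['eef_pos'][:2];print('  to contact',k,'tool cm x %.2f y %.2f'%(v@tx/10,v@ty/10))\n    return p")
s=s[:s.index("    import sys")]
open('est.py','w').write(s)
E
python3 est.py
```

```text
6.9833 [490.2  83.6  43.5] [-12.   -2.9   4.7]
scene size [119.7 268.3] n 1936 origin world [595.5  -5.8] yaw 0.192 | dock: o [-121.9  -11.7] th 0.109 xL -71.9 xR -42.6 rollers(world) L [496.1  92.1] R [ 539.9 -133.7]
  to contact L tool cm x -0.35 y -0.60
  to contact R tool cm x -1.37 y 22.37
```

Request:
drive_tool(deltas=[[-1.2,0,0,0],[-1.2,0,0,0],[0,3.2,0,0],[0,3.3,0,0],[0,3.3,0,0],[0,3.3,0,0],[0,3.3,0,0],[0,3.2,0,0],[0,3.2,0,0],[0.4,0,0,0],[0.3,0,0,0],[0.3,0,0,0]])

```text
clock: 8.03
eef_pos: [533.4, -139.6, 44.3]
tcp_rot: [-3.141, 0.002, 0.236]
contact_force: [-7.4, -2.5, 3.5]
opening: -0.003
```

Request:
drive_tool(deltas=[[0.25,0,0,0],[0.25,0,0,0],[0.25,0,0,0],[0.25,0,0,0],[0.25,0,0,0],[0.25,0,0,0],[0.25,0,0,0],[0.25,0,0,0],[0.25,0,0,0],[0.25,0,0,0],[0.25,0,0,0],[0.2,0,0,0]])

```text
clock: 9.03
eef_pos: [558.0, -130.2, 43.4]
tcp_rot: [-3.137, 0.01, 0.239]
contact_force: [-14.9, 0.2, 6.4]
opening: 0.001
```

```bash
python3 est.py
```

```text
9.0333 [ 558.  -130.2   43.4] [-14.9   0.2   6.4]
scene size [116.9 269.4] n 1901 origin world [602.1  -4.3] yaw 0.349 | dock: o [-115.1  -10.8] th 0.266 xL -87.9 xR -17.0 rollers(world) L [488.6  76.8] R [ 567.2 -139.3]
  to contact L tool cm x -3.00 y -21.96
  to contact R tool cm x -0.48 y 0.91
```

Request:
drive_tool(deltas=[[-1.5,0,0,0],[-2.4,-1,0,0],[0,-3.2,0,0],[0,-3.1,0,0],[0,-3.1,0,0],[0,-3.1,0,0],[0,-3.1,0,0],[0,-3.1,0,0],[0,-2.6,0,0],[0.3,0,0,0],[0.3,0,0,0],[0.3,0,0,0]])

```text
clock: 10.08
eef_pos: [479.8, 77.8, 44.4]
tcp_rot: [-3.141, 0.004, 0.24]
contact_force: [-9.7, -2.2, 4.6]
opening: -0.004
```

Request:
drive_tool(deltas=[[0.25,0,0,0],[0.25,0,0,0],[0.25,0,0,0],[0.25,0,0,0],[0.25,0,0,0],[0.25,0,0,0],[0.25,0,0,0],[0.25,0,0,0],[0.2,0,0,0],[0,0,0,0]])

```text
clock: 10.92
eef_pos: [498.5, 80.9, 43.5]
tcp_rot: [-3.141, 0.01, 0.237]
contact_force: [-11.7, -3.7, 4.0]
opening: -0.001
```

```bash
python3 est.py
```

```text
10.9167 [498.5  80.9  43.5] [-11.7  -3.7   4. ]
scene size [120.1 270.1] n 2003 origin world [606.3  -2.8] yaw 0.239 | dock: o [-110.9   -9.6] th 0.156 xL -67.7 xR -25.7 rollers(world) L [502.3  90.2] R [ 556.7 -133.2]
  to contact L tool cm x -0.54 y -0.82
  to contact R tool cm x -0.49 y 22.18
```

Request:
drive_tool(deltas=[[-1.4,0,0,0],[-0.3,1.5,0,0],[0,3.2,0,0],[0,3.2,0,0],[0,3.2,0,0],[0,3.2,0,0],[0,3.2,0,0],[0,3.2,0,0],[0,1.8,0,0],[0.4,0,0,0],[0.3,0,0,0],[0.3,0,0,0]])

```text
clock: 11.97
eef_pos: [549.0, -137.6, 44.5]
tcp_rot: [-3.141, 0.001, 0.237]
contact_force: [-2.7, -1.8, -0.0]
opening: 0.001
```

Request:
drive_tool(deltas=[[0.25,0,0,0],[0.25,0,0,0],[0.25,0,0,0],[0.25,0,0,0],[0.25,0,0,0],[0.25,0,0,0],[0.25,0,0,0],[0.2,0,0,0],[0,0,0,0]])

```text
clock: 12.72
eef_pos: [563.8, -131.5, 43.7]
tcp_rot: [-3.138, 0.009, 0.24]
contact_force: [-12.6, -2.8, 5.7]
opening: 0.001
```

```bash
python3 est.py
```

```text
12.7167 [ 563.8 -131.5   43.7] [-12.6  -2.8   5.7]
scene size [117.5 270.4] n 1932 origin world [611.1  -1.4] yaw 0.313 | dock: o [-106.    -8.6] th 0.230 xL -73.4 xR -11.9 rollers(world) L [500.6  83.8] R [ 571.3 -135.1]
  to contact L tool cm x -2.15 y -22.55
  to contact R tool cm x -0.48 y 0.39
```

Request:
drive_tool(deltas=[[-1.5,0,0,0],[-1.6,-1,0,0],[0,-3.2,0,0],[0,-3.2,0,0],[0,-3.2,0,0],[0,-3.2,0,0],[0,-3.2,0,0],[0,-3.2,0,0],[0,-2.6,0,0],[0.3,0,0,0],[0.3,0,0,0],[0.3,0,0,0]])

```text
clock: 13.77
eef_pos: [491.4, 83.7, 44.5]
tcp_rot: [-3.141, 0.004, 0.24]
contact_force: [-9.9, -2.9, 4.4]
opening: 0.001
```

Request:
drive_tool(deltas=[[0.25,0,0,0],[0.25,0,0,0],[0.25,0,0,0],[0.25,0,0,0],[0.25,0,0,0],[0.25,0,0,0],[0.25,0,0,0],[0.25,0,0,0],[0.2,0,0,0],[0.2,0,0,0],[0,0,0,0]])

```text
clock: 14.68
eef_pos: [512.1, 87.2, 43.5]
tcp_rot: [-3.141, 0.01, 0.237]
contact_force: [-11.2, -2.7, 4.4]
opening: -0.002
```

```bash
python3 est.py
```

```text
14.6833 [512.1  87.2  43.5] [-11.2  -2.7   4.4]
scene size [118.4 270. ] n 1976 origin world [ 6.17e+02 -2.00e-01] yaw 0.180 | dock: o [-100.    -7.9] th 0.097 xL -48.4 xR -22.2 rollers(world) L [518.7  98.8] R [ 559.9 -127.5]
  to contact L tool cm x -0.22 y -0.87
  to contact R tool cm x -1.53 y 22.09
```

Request:
drive_tool(deltas=[[-1.4,0,0,0],[-1.2,1.2,0,0],[0,3.2,0,0],[0,3.2,0,0],[0,3.2,0,0],[0,3.2,0,0],[0,3.2,0,0],[0,3.2,0,0],[0,2.0,0,0],[0.4,0,0,0],[0.3,0,0,0],[0.3,0,0,0]])

```text
clock: 15.73
eef_pos: [553.1, -132.4, 44.5]
tcp_rot: [-3.141, 0.001, 0.237]
contact_force: [-5.5, -1.8, 2.7]
opening: -0.003
```

Request:
drive_tool(deltas=[[0.25,0,0,0],[0.25,0,0,0],[0.25,0,0,0],[0.25,0,0,0],[0.25,0,0,0],[0.25,0,0,0],[0.2,0,0,0],[0,0,0,0]])

```text
clock: 16.4
eef_pos: [565.6, -126.8, 43.7]
tcp_rot: [-3.138, 0.009, 0.24]
contact_force: [-12.5, -3.3, 4.7]
opening: -0.001
```

```bash
python3 est.py
```

```text
16.4 [ 565.6 -126.8   43.7] [-12.5  -3.3   4.7]
scene size [119.6 269.1] n 1949 origin world [620.1   1.2] yaw 0.267 | dock: o [-96.8  -6.8] th 0.184 xL -57.7 xR -8.1 rollers(world) L [513.5  91.3] R [ 574.3 -130.6]
  to contact L tool cm x -1.00 y -22.47
  to contact R tool cm x -0.37 y 0.52
```

Request:
drive_tool(deltas=[[-1.4,0,0,0],[-0.5,-1,0,0],[0,-3.2,0,0],[0,-3.2,0,0],[0,-3.2,0,0],[0,-3.2,0,0],[0,-3.2,0,0],[0,-3.2,0,0],[0,-2.5,0,0],[0.3,0,0,0],[0.3,0,0,0],[0.3,0,0,0]])

```text
clock: 17.45
eef_pos: [505.5, 90.4, 44.6]
tcp_rot: [-3.141, 0.003, 0.24]
contact_force: [-8.4, -2.3, 4.3]
opening: -0.002
```

Request:
drive_tool(deltas=[[0.25,0,0,0],[0.25,0,0,0],[0.25,0,0,0],[0.25,0,0,0],[0.25,0,0,0],[0.25,0,0,0],[0.25,0,0,0],[0.25,0,0,0],[0.2,0,0,0],[0,0,0,0]])

```text
clock: 18.28
eef_pos: [524.0, 93.3, 43.5]
tcp_rot: [-3.141, 0.01, 0.237]
contact_force: [-11.2, -3.3, 5.0]
opening: 0.002
```

```bash
python3 est.py
```

```text
18.2833 [524.   93.3  43.5] [-11.2  -3.3   5. ]
scene size [120.  269.5] n 1961 origin world [623.5   1.9] yaw 0.144 | dock: o [-93.3  -6.4] th 0.061 xL -36.6 xR -20.3 rollers(world) L [528.9 104.4] R [ 561.8 -123.2]
  to contact L tool cm x -0.39 y -0.80
  to contact R tool cm x -2.53 y 22.10
```

Request:
drive_tool(deltas=[[-1.4,0,0,0],[-2.2,1.2,0,0],[0,3.2,0,0],[0,3.2,0,0],[0,3.2,0,0],[0,3.2,0,0],[0,3.2,0,0],[0,3.2,0,0.04],[0,2.0,0,0.04],[0.4,0,0,0],[0.3,0,0,0],[0.3,0,0,0]])

```text
clock: 19.33
eef_pos: [555.2, -129.8, 44.6]
tcp_rot: [-3.141, 0.0, 0.157]
contact_force: [-2.2, -0.9, 0.1]
opening: 0.003
```

Request:
drive_tool(deltas=[[0.25,0,0,0],[0.25,0,0,0],[0.25,0,0,0],[0.25,0,0,0],[0.25,0,0,0],[0.25,0,0,0],[0,0,0,0]])

```text
clock: 19.92
eef_pos: [565.6, -125.7, 43.6]
tcp_rot: [-3.139, 0.009, 0.16]
contact_force: [-12.8, -1.6, 4.8]
opening: -0.003
```

```bash
python3 est.py
```

```text
19.9167 [ 565.6 -125.7   43.6] [-12.8  -1.6   4.8]
scene size [119.5 269.8] n 1958 origin world [627.6   3.1] yaw 0.209 | dock: o [-89.2  -5.5] th 0.126 xL -41.6 xR -7.7 rollers(world) L [526.5  99.3] R [ 574.2 -125.7]
  to contact L tool cm x -1.40 y -22.92
  to contact R tool cm x -0.28 y 0.05
```

Request:
drive_tool(deltas=[[-1.4,0,0,0],[-0.9,-1,0,0],[0,-3.2,0,0],[0,-3.2,0,0],[0,-3.2,0,0],[0,-3.2,0,0],[0,-3.2,0,0],[0,-3.2,0,0],[0,-2.9,0,0],[0.3,0,0,0],[0.3,0,0,0],[0.3,0,0,0]])

```text
clock: 20.97
eef_pos: [518.4, 99.1, 44.5]
tcp_rot: [3.141, 0.003, 0.16]
contact_force: [-9.2, -0.9, 4.5]
opening: 0.0
```

Request:
drive_tool(deltas=[[0.25,0,0,0],[0.25,0,0,0],[0.25,0,0,0],[0.25,0,0,0],[0.25,0,0,0],[0.25,0,0,0],[0.2,0,0,0],[0.2,0,0,0],[0,0,0,0]])

```text
clock: 21.72
eef_pos: [534.0, 99.7, 43.5]
tcp_rot: [3.141, 0.01, 0.157]
contact_force: [-12.0, -2.9, 5.0]
opening: 0.002
```

```bash
python3 est.py
```

```text
21.7167 [534.   99.7  43.5] [-12.   -2.9   5. ]
scene size [118.8 268.8] n 1983 origin world [631.   3.] yaw 0.114 | dock: o [-85.8  -5.9] th 0.031 xL -25.0 xR -16.7 rollers(world) L [539.4 108.3] R [ 565.5 -120.2]
  to contact L tool cm x -0.45 y -0.69
  to contact R tool cm x -1.45 y 22.29
```

Request:
drive_tool(deltas=[[-1.4,0,0,0],[-1.1,1.2,0,0],[0,3.2,0,0],[0,3.2,0,0],[0,3.2,0,0],[0,3.2,0,0],[0,3.2,0,0],[0,3.2,0,0],[0,2.2,0,0],[0.4,0,0,0],[0.3,0,0,0],[0.3,0,0,0]])

```text
clock: 22.77
eef_pos: [558.0, -124.4, 44.5]
tcp_rot: [-3.141, 0.002, 0.157]
contact_force: [-9.4, -1.4, 4.1]
opening: -0.001
```

Request:
drive_tool(deltas=[[0.25,0,0,0],[0.25,0,0,0],[0.25,0,0,0],[0.25,0,0,0],[0.25,0,0,0],[0,0,0,0]])

```text
clock: 23.27
eef_pos: [567.0, -120.6, 43.6]
tcp_rot: [-3.139, 0.009, 0.16]
contact_force: [-12.5, -2.7, 6.1]
opening: 0.0
```

```bash
python3 est.py
```

```text
23.2667 [ 567.  -120.6   43.6] [-12.5  -2.7   6.1]
scene size [117.3 268.8] n 1989 origin world [634.4   4.5] yaw 0.165 | dock: o [-82.2  -4.7] th 0.082 xL -28.6 xR -6.4 rollers(world) L [537.6 104.9] R [ 575.4 -121.9]
  to contact L tool cm x -0.43 y -22.74
  to contact R tool cm x -0.30 y 0.26
```

Request:
drive_tool(deltas=[[-1.4,0,0,0],[0,-1,0,0],[0,-3.2,0,0],[0,-3.2,0,0],[0,-3.2,0,0],[0,-3.2,0,0],[0,-3.2,0,0],[0,-3.2,0,0],[0,-2.8,0,0.05],[0.3,0,0,0],[0.3,0,0,0],[0.3,0,0,0]])

```text
clock: 24.32
eef_pos: [528.9, 104.5, 44.5]
tcp_rot: [3.141, 0.004, 0.11]
contact_force: [-10.3, -0.6, 4.8]
opening: -0.0
```

Request:
drive_tool(deltas=[[0.25,0,0,0],[0.25,0,0,0],[0.25,0,0,0],[0.25,0,0,0],[0.25,0,0,0],[0.25,0,0,0],[0.2,0,0,0],[0,0,0,0]])

```text
clock: 24.98
eef_pos: [543.1, 104.1, 43.5]
tcp_rot: [3.141, 0.01, 0.107]
contact_force: [-12.7, -1.5, 4.4]
opening: 0.002
```

```bash
python3 est.py
```

```text
24.9833 [543.1 104.1  43.5] [-12.7  -1.5   4.4]
scene size [117.3 269.5] n 1960 origin world [637.2   3.9] yaw 0.087 | dock: o [-79.5  -5.5] th 0.004 xL -15.0 xR -14.0 rollers(world) L [548.5 111.6] R [ 568.5 -117.5]
  to contact L tool cm x -0.49 y -0.66
  to contact R tool cm x -0.97 y 22.34
```

Request:
drive_tool(deltas=[[-1.4,0,0,0],[-0.6,1.2,0,0],[0,3.2,0,0],[0,3.2,0,0],[0,3.2,0,0],[0,3.2,0,0],[0,3.2,0,0],[0,3.2,0,0],[0,2.2,0,0],[0.4,0,0,0],[0.3,0,0,0],[0.3,0,0,0]])

```text
clock: 26.03
eef_pos: [560.5, -120.4, 44.4]
tcp_rot: [-3.141, 0.003, 0.107]
contact_force: [-10.1, -1.8, 4.8]
opening: 0.0
```

Request:
drive_tool(deltas=[[0.25,0,0,0],[0.25,0,0,0],[0.25,0,0,0],[0.25,0,0,0],[0.1,0,0,0],[0,0,0,0]])

```text
clock: 26.53
eef_pos: [568.2, -117.4, 43.5]
tcp_rot: [-3.139, 0.01, 0.11]
contact_force: [-13.7, -1.5, 5.0]
opening: -0.001
```

```bash
python3 est.py
```

```text
26.5333 [ 568.2 -117.4   43.5] [-13.7  -1.5   5. ]
scene size [117.9 269. ] n 2028 origin world [639.1   4.9] yaw 0.123 | dock: o [-77.5  -4.7] th 0.040 xL -17.9 xR -7.2 rollers(world) L [546.6 109.3] R [ 574.8 -118.9]
  to contact L tool cm x -0.77 y -22.80
  to contact R tool cm x -0.46 y 0.20
```

Request:
drive_tool(deltas=[[-1.4,0,0,0],[-0.3,-1,0,0],[0,-3.2,0,0],[0,-3.2,0,0],[0,-3.2,0,0],[0,-3.2,0,0],[0,-3.2,0,0],[0,-3.2,0,0],[0,-2.9,0,0],[0.3,0,0,0],[0.3,0,0,0],[0.3,0,0,0]])

```text
clock: 27.58
eef_pos: [538.7, 110.6, 44.5]
tcp_rot: [3.141, 0.003, 0.109]
contact_force: [-8.8, -1.6, 3.5]
opening: -0.001
```

Request:
drive_tool(deltas=[[0.25,0,0,0],[0.25,0,0,0],[0.25,0,0,0],[0.25,0,0,0],[0.25,0,0,0],[0.15,0,0,0],[0,0,0,0]])

```text
clock: 28.17
eef_pos: [549.4, 109.8, 43.5]
tcp_rot: [3.141, 0.01, 0.106]
contact_force: [-12.9, -0.3, 5.2]
opening: -0.003
```

```bash
python3 est.py
```

```text
28.1667 [549.4 109.8  43.5] [-12.9  -0.3   5.2]
scene size [119.4 268.3] n 1986 origin world [642.2   3.9] yaw 0.062 | dock: o [-74.6  -5.9] th -0.021 xL -6.8 xR -12.4 rollers(world) L [556.2 113.8] R [ 570.5 -115.8]
  to contact L tool cm x -0.40 y -0.25
  to contact R tool cm x -1.42 y 22.73
```

Request:
drive_tool(deltas=[[-1.4,0,0,0],[-1.1,1.2,0,0],[0,3.2,0,0],[0,3.2,0,0],[0,3.2,0,0],[0,3.2,0,0],[0,3.2,0,0],[0,3.2,0,0],[0,2.5,0,0],[0.4,0,0,0],[0.3,0,0,0],[0.3,0,0,0]])

```text
clock: 29.22
eef_pos: [562.7, -118.0, 44.5]
tcp_rot: [-3.141, 0.002, 0.106]
contact_force: [-8.3, -0.4, 4.3]
opening: 0.001
```

Request:
drive_tool(deltas=[[0.25,0,0,0],[0.25,0,0,0],[0.25,0,0,0],[0.2,0,0,0],[0.1,0,0,0],[0,0,0,0]])

```text
clock: 29.72
eef_pos: [569.3, -114.9, 43.5]
tcp_rot: [-3.139, 0.01, 0.11]
contact_force: [-14.0, -2.5, 6.5]
opening: 0.003
```

```bash
python3 est.py
```

```text
29.7167 [ 569.3 -114.9   43.5] [-14.   -2.5   6.5]
scene size [117.3 269.2] n 2023 origin world [643.8   5.5] yaw 0.097 | dock: o [-72.9  -4.5] th 0.014 xL -9.7 xR -6.0 rollers(world) L [554.  112.3] R [ 576.2 -116.6]
  to contact L tool cm x -0.14 y -22.74
  to contact R tool cm x -0.44 y 0.26
```

Request:
drive_tool(deltas=[[0.15,0,0,0],[0.15,0,0,0],[0.15,0,0,0],[0,0,0,0]])

```text
clock: 30.1
eef_pos: [573.9, -114.4, 43.5]
tcp_rot: [-3.139, 0.01, 0.109]
contact_force: [-13.3, -1.6, 4.6]
opening: -0.001
```

```bash
python3 est.py
```

```text
30.1 [ 573.9 -114.4   43.5] [-13.3  -1.6   4.6]
scene size [118.4 269.2] n 1999 origin world [645.7   5.8] yaw 0.135 | dock: o [-70.9  -4.3] th 0.052 xL -13.0 xR 1.1 rollers(world) L [552.  109.1] R [ 582.9 -118.8]
  to contact L tool cm x -0.84 y -22.51
  to contact R tool cm x -0.25 y 0.48
```

Request:
drive_tool(deltas=[[-1.4,0,0,0],[-0.4,-1,0,0],[0,-3.2,0,0],[0,-3.2,0,0],[0,-3.2,0,0],[0,-3.2,0,0],[0,-3.2,0,0],[0,-3.2,0,0],[0,-2.6,0,0],[0.3,0,0,0],[0.3,0,0,0],[0.3,0,0,0]])

```text
clock: 31.15
eef_pos: [543.9, 110.0, 44.5]
tcp_rot: [3.141, 0.003, 0.109]
contact_force: [-8.9, -0.5, 4.2]
opening: 0.001
```

Request:
drive_tool(deltas=[[0.25,0,0,0],[0.25,0,0,0],[0.25,0,0,0],[0.2,0,0,0],[0.15,0,0,0],[0.15,0,0,0],[0,0,0,0]])

```text
clock: 31.73
eef_pos: [552.7, 108.9, 43.4]
tcp_rot: [3.141, 0.011, 0.106]
contact_force: [-15.0, -0.5, 6.1]
opening: -0.001
```

```bash
python3 est.py
```

```text
31.7333 [552.7 108.9  43.4] [-15.   -0.5   6.1]
scene size [119.2 269. ] n 1973 origin world [646.9   4.9] yaw 0.079 | dock: o [-69.8  -5.3] th -0.004 xL -4.2 xR -5.4 rollers(world) L [559.1 113.4] R [ 577.2 -115.9]
  to contact L tool cm x -0.43 y -0.32
  to contact R tool cm x -1.06 y 22.67
```

Request:
drive_tool(deltas=[[0.1,0,0,0],[0.1,0,0,0],[0.1,0,0,0],[0,0,0,0]])

```text
clock: 32.12
eef_pos: [555.4, 109.2, 43.4]
tcp_rot: [3.141, 0.011, 0.106]
contact_force: [-14.9, -1.2, 6.6]
opening: 0.001
```

```bash
python3 est.py
```

```text
32.1167 [555.4 109.2  43.4] [-14.9  -1.2   6.6]
scene size [118.1 269.2] n 1971 origin world [647.7   5.1] yaw 0.062 | dock: o [-69.   -5.2] th -0.021 xL -1.2 xR -6.8 rollers(world) L [561.7 115. ] R [ 576.  -114.6]
  to contact L tool cm x -0.43 y -0.42
  to contact R tool cm x -1.44 y 22.55
```

Request:
drive_tool(deltas=[[-1.4,0,0,0],[-1.1,1.2,0,0],[0,3.2,0,0],[0,3.2,0,0],[0,3.2,0,0],[0,3.2,0,0],[0,3.2,0,0],[0,3.2,0,0],[0,2.3,0,0],[0.4,0,0,0],[0.3,0,0,0],[0.3,0,0,0]])

```text
clock: 33.17
eef_pos: [568.8, -116.4, 44.4]
tcp_rot: [-3.141, 0.003, 0.106]
contact_force: [-9.1, -0.5, 3.5]
opening: 0.004
```

Request:
drive_tool(deltas=[[0.2,0,0,0],[0.2,0,0,0],[0.15,0,0,0],[0.1,0,0,0],[0,0,0,0]])

```text
clock: 33.58
eef_pos: [571.4, -113.8, 43.5]
tcp_rot: [-3.139, 0.011, 0.109]
contact_force: [-15.4, -2.9, 7.1]
opening: 0.003
```

```bash
python3 est.py
```

```text
33.5833 [ 571.4 -113.8   43.5] [-15.4  -2.9   7.1]
scene size [116.4 269.4] n 2044 origin world [647.4   5.5] yaw 0.080 | dock: o [-69.3  -4.8] th -0.003 xL -3.9 xR -4.7 rollers(world) L [559.4 113.8] R [ 577.8 -115.5]
  to contact L tool cm x 0.20 y -22.70
  to contact R tool cm x -0.48 y 0.29
```

Request:
drive_tool(deltas=[[0.1,0,0,0],[0.1,0,0,0],[0.1,0,0,0],[0.05,0,0,0],[0,0,0,0]])

```text
clock: 34.05
eef_pos: [574.5, -113.4, 43.4]
tcp_rot: [-3.139, 0.011, 0.109]
contact_force: [-16.6, -2.4, 7.6]
opening: 0.002
```

```bash
python3 est.py
```

```text
34.05 [ 574.5 -113.4   43.4] [-16.6  -2.4   7.6]
scene size [118.9 268.5] n 2011 origin world [647.4   5.8] yaw 0.094 | dock: o [-69.2  -4.5] th 0.011 xL -5.7 xR -2.8 rollers(world) L [558.  112.9] R [ 579.5 -116.1]
  to contact L tool cm x -0.28 y -22.65
  to contact R tool cm x -0.63 y 0.35
```

Request:
drive_tool(deltas=[[0.07,0,0,0],[0.07,0,0,0],[0,0,0,0]])

```text
clock: 34.35
eef_pos: [575.5, -113.3, 43.3]
tcp_rot: [-3.139, 0.012, 0.109]
contact_force: [-17.7, -1.9, 8.8]
opening: 0.002
```

Request:
drive_tool(deltas=[[0.07,0,0,0],[0,0,0,0]])

```text
clock: 34.52
eef_pos: [575.9, -113.1, 43.3]
tcp_rot: [-3.139, 0.012, 0.109]
contact_force: [-19.2, -2.6, 9.7]
opening: -0.002
```

```bash
python3 est.py
```

```text
34.5167 [ 575.9 -113.1   43.3] [-19.2  -2.6   9.7]
scene size [117.7 269.3] n 2028 origin world [648.3   5.9] yaw 0.096 | dock: o [-68.3  -4.4] th 0.013 xL -5.0 xR -1.6 rollers(world) L [558.7 112.9] R [ 580.7 -116.1]
  to contact L tool cm x -0.35 y -22.63
  to contact R tool cm x -0.66 y 0.37
```

Request:
drive_tool(deltas=[[-1.4,0,0,0],[0,-1,0,0],[0,-3.2,0,0],[0,-3.2,0,0],[0,-3.2,0,0],[0,-3.2,0,0],[0,-3.2,0,0],[0,-3.2,0,0],[0,-2.5,0,0],[0.4,0,0,0],[0.3,0,0,0],[0.3,0,0,0]])

```text
clock: 35.57
eef_pos: [551.9, 110.8, 44.4]
tcp_rot: [3.141, 0.004, 0.109]
contact_force: [-10.7, -1.3, 5.8]
opening: 0.004
```

Request:
drive_tool(deltas=[[0.15,0,0,0],[0.15,0,0,0],[0.1,0,0,0],[0,0,0,0]])

```text
clock: 35.9
eef_pos: [553.1, 109.2, 43.6]
tcp_rot: [3.141, 0.01, 0.107]
contact_force: [-14.9, -0.5, 6.1]
opening: -0.002
```

```bash
python3 est.py
```

```text
35.9 [553.1 109.2  43.6] [-14.9  -0.5   6.1]
scene size [115.8 269.4] n 1917 origin world [647.8   4.9] yaw 0.083 | dock: o [-68.9  -5.4] th 0.000 xL -3.9 xR -3.9 rollers(world) L [559.5 113. ] R [ 578.6 -116.2]
  to contact L tool cm x -0.42 y -0.26
  to contact R tool cm x -0.96 y 22.73
```

Request:
drive_tool(deltas=[[0.1,0,0,0],[0.1,0,0,0],[0.1,0,0,0],[0,0,0,0]])

```text
clock: 36.28
eef_pos: [554.7, 109.3, 43.3]
tcp_rot: [3.141, 0.013, 0.107]
contact_force: [-18.6, -0.1, 6.6]
opening: -0.002
```

Request:
drive_tool(deltas=[[0.1,0,0,0],[0,0,0,0]])

```text
clock: 36.45
eef_pos: [555.5, 109.3, 43.2]
tcp_rot: [3.141, 0.013, 0.107]
contact_force: [-18.1, -1.6, 8.2]
opening: 0.002
```

```bash
python3 est.py
```

```text
36.45 [555.5 109.3  43.2] [-18.1  -1.6   8.2]
scene size [116.6 268.9] n 1936 origin world [647.9   5.1] yaw 0.082 | dock: o [-68.7  -5.2] th -0.001 xL -3.6 xR -3.9 rollers(world) L [559.8 113.3] R [ 578.6 -115.9]
  to contact L tool cm x -0.64 y -0.30
  to contact R tool cm x -1.21 y 22.70
```

Request:
drive_tool(deltas=[[0.05,0,0,0],[0.05,0,0,0],[0,0,0,0]])

```text
clock: 36.75
eef_pos: [556.2, 109.4, 43.2]
tcp_rot: [3.141, 0.014, 0.107]
contact_force: [-19.6, -2.0, 9.9]
opening: -0.0
```

```bash
python3 est.py;python3 est.py
```

```text
36.75 [556.2 109.4  43.2] [-19.6  -2.    9.9]
scene size [117.6 270.2] n 1926 origin world [648.1   5.4] yaw 0.071 | dock: o [-68.5  -4.9] th -0.012 xL -1.8 xR -5.2 rollers(world) L [561.2 114.5] R [ 577.5 -114.9]
  to contact L tool cm x -0.54 y -0.39
  to contact R tool cm x -1.37 y 22.60
36.8 [556.2 109.5  43.2] [-20.4  -2.1   9.6]
scene size [117.  269.6] n 1936 origin world [647.9   5.1] yaw 0.078 | dock: o [-68.7  -5.2] th -0.005 xL -3.1 xR -4.4 rollers(world) L [560.2 113.6] R [ 578.1 -115.7]
  to contact L tool cm x -0.66 y -0.32
  to contact R tool cm x -1.31 y 22.67
```

Request:
drive_tool(deltas=[[-1.4,0,0,0],[-0.9,1.2,0,0],[0,3.2,0,0],[0,3.2,0,0],[0,3.2,0,0],[0,3.2,0,0],[0,3.2,0,0],[0,3.2,0,0],[0,2.3,0,0],[0.4,0,0,0],[0.3,0,0,0],[0.2,0,0,0]])

```text
clock: 37.85
eef_pos: [572.3, -116.2, 44.5]
tcp_rot: [-3.141, 0.002, 0.107]
contact_force: [-6.8, -0.9, 3.2]
opening: 0.0
```

Request:
drive_tool(deltas=[[0.15,0,0,0],[0.15,0,0,0],[0.15,0,0,0],[0.1,0,0,0],[0,0,0,0]])

```text
clock: 38.27
eef_pos: [574.1, -113.7, 43.7]
tcp_rot: [-3.139, 0.009, 0.11]
contact_force: [-13.3, -1.1, 6.4]
opening: 0.002
```

```bash
python3 est.py
```

```text
38.2667 [ 574.1 -113.7   43.7] [-13.3  -1.1   6.4]
scene size [114.8 268.8] n 1972 origin world [648.6   6. ] yaw 0.082 | dock: o [-68.   -4.3] th -0.001 xL -2.9 xR -3.0 rollers(world) L [560.4 114.1] R [ 579.4 -115.1]
  to contact L tool cm x 0.04 y -22.74
  to contact R tool cm x -0.58 y 0.25
```

Request:
drive_tool(deltas=[[0.1,0,0,0],[0.1,0,0,0],[0.1,0,0,0],[0,0,0,0]])

```text
clock: 38.65
eef_pos: [575.6, -113.3, 43.3]
tcp_rot: [-3.139, 0.012, 0.11]
contact_force: [-19.6, -2.4, 9.2]
opening: 0.001
```

Request:
drive_tool(deltas=[[0.05,0,0,0],[0.05,0,0,0],[0,0,0,0]])

```text
clock: 38.9
eef_pos: [576.0, -113.2, 43.3]
tcp_rot: [-3.139, 0.013, 0.11]
contact_force: [-20.1, -2.2, 8.4]
opening: -0.003
```

Request:
drive_tool(deltas=[[-1.4,0,0,0],[0,-1,0,0],[0,-3.2,0,0],[0,-3.2,0,0],[0,-3.2,0,0],[0,-3.2,0,0],[0,-3.2,0,0],[0,-3.2,0,0],[0,-2.5,0,0],[0.4,0,0,0],[0.3,0,0,0],[0.3,0,0,0]])

```text
clock: 39.9
eef_pos: [552.9, 110.9, 44.5]
tcp_rot: [3.141, 0.003, 0.109]
contact_force: [-9.5, -0.4, 4.3]
opening: -0.002
```

Request:
drive_tool(deltas=[[0.15,0,0,0],[0.15,0,0,0],[0.15,0,0,0],[0.15,0,0,0],[0,0,0,0]])

```text
clock: 40.32
eef_pos: [555.0, 109.3, 43.4]
tcp_rot: [3.141, 0.011, 0.107]
contact_force: [-16.2, -1.1, 6.8]
opening: -0.003
```

Request:
drive_tool(deltas=[[0.08,0,0,0],[0,0,0,0]])

```text
clock: 40.48
eef_pos: [555.4, 109.3, 43.4]
tcp_rot: [3.141, 0.012, 0.107]
contact_force: [-17.0, -0.9, 8.4]
opening: 0.0
```

Run:
```python
from est import *
s=r.sense();print(s['clock'],s['eef_pos'].round(1),s['contact_force'].round(1))
p=est();cv2.imwrite('pics/s1.png',cv2.resize(p[190:310,200:370,::-1],None,fx=4.6,fy=4.6,interpolation=cv2.INTER_CUBIC))
```

```text
40.4833 [555.4 109.3  43.4] [-17.   -0.9   8.4]
scene size [115.4 269.1] n 1929 origin world [648.7   5.5] yaw 0.079 | dock: o [-67.9  -4.9] th -0.004 xL -2.3 xR -3.5 rollers(world) L [561. 114.] R [ 579.  -115.3]
  to contact L tool cm x -0.49 y -0.35
  to contact R tool cm x -1.14 y 22.64
```

View pics/s1.png

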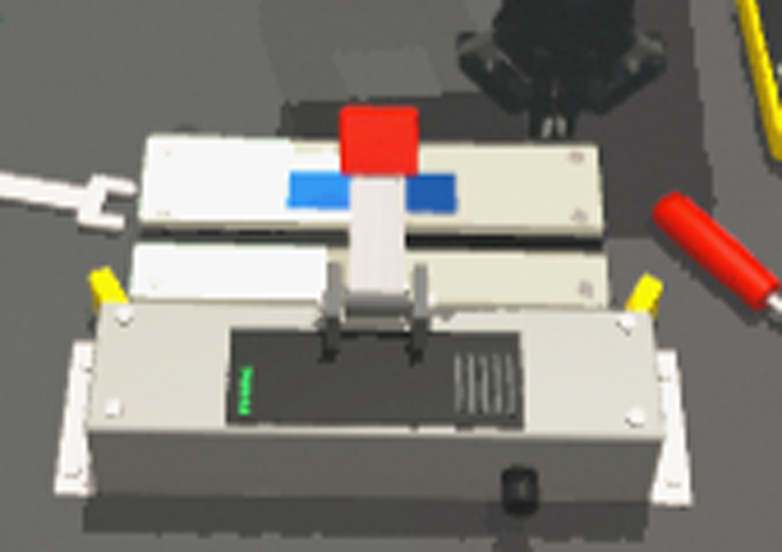

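The pack's leading side shows no visible gap to the dock block (left end near (605,305), right end near (130,300)). The wrench and screwdriver are clear. One more firm feel on the left.

Request:
drive_tool(deltas=[[0.08,0,0,0],[0,0,0,0]])

```text
clock: 40.7
eef_pos: [555.7, 109.3, 43.3]
tcp_rot: [3.141, 0.013, 0.106]
contact_force: [-18.7, -1.5, 8.7]
opening: -0.002
```

Request:
drive_tool(deltas=[[0.06,0,0,0],[0,0,0,0]])

```text
clock: 40.87
eef_pos: [556.0, 109.3, 43.2]
tcp_rot: [3.141, 0.013, 0.107]
contact_force: [-20.7, -1.7, 10.1]
opening: 0.005
```

```bash
python3 est.py
python3 - <<'E'
from h import *
from rig import cams
p,d=cams.grab_frame('scene');c=cams.camera_params('scene');W=world(d,c);g=p.astype(int)
m=(d>0)&(g[...,0]>120)&(g[...,1]<60)&(g[...,2]<60)&(W[...,2]>80)&(abs(W[...,1]-10)<60)&(W[...,0]>560)&(W[...,0]<700)
P=W[m];print(len(P),P.mean(0),np.percentile(P,[2,98],axis=0))
E
```

```text
40.8667 [556.  109.3  43.2] [-20.7  -1.7  10.1]
scene size [116.3 269.3] n 1936 origin world [647.9   5.3] yaw 0.084 | dock: o [-68.7  -5. ] th 0.001 xL -3.9 xR -3.6 rollers(world) L [559.6 113.3] R [ 578.8 -115.9]
  to contact L tool cm x -0.70 y -0.32
  to contact R tool cm x -1.22 y 22.68
218 [665.28218119  10.27640619 151.84902911] [[652.01296041  -9.87523315 140.26401316]
 [678.36699534  29.82184993 162.05927296]]
```

Both sides give a hard stop at about 20 N. The lever angle is about 0.78 rad, with the grip near (670,12,157). I'll retreat, rise, and go over the lever.

Request:
drive_tool(deltas=[[-1.0,0,0,0],[-1.2,0,0,0],[0,0,-2.5,0],[0,0,-3.2,0],[0,0,-3.2,0],[0,0,-3.2,0],[0,0,-3.2,0],[2.0,2.0,-0.6,0],[3.0,3.0,0,0],[3.0,3.0,0,0],[3.0,2.9,0,0],[0,0,0,0]])

```text
clock: 41.97
eef_pos: [665.9, 7.8, 204.1]
tcp_rot: [3.139, -0.005, 0.104]
contact_force: [-2.0, -0.4, -0.4]
opening: -0.002
```

```bash
python3 est.py
```

```text
41.9667 [665.9   7.8 204.1] [-2.  -0.4 -0.4]
scene size [116.  269.4] n 1654 origin world [648.1   5.6] yaw 0.083 | dock: o [-68.6  -4.7] th -0.000 xL -3.5 xR -3.6 rollers(world) L [559.8 113.7] R [ 578.9 -115.6]
  to contact L tool cm x -10.30 y -11.37
  to contact R tool cm x -10.78 y 11.63
```

Run:
```python
from rig import cams
import cv2,numpy as np
p,d=cams.grab_frame('wrist');cv2.imwrite('pics/w1.png',p[:,:,::-1]);np.savez('pics/w1.npz',p=p,d=d,**cams.camera_params('wrist'))
```

```text
(no output)
```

View pics/w1.png

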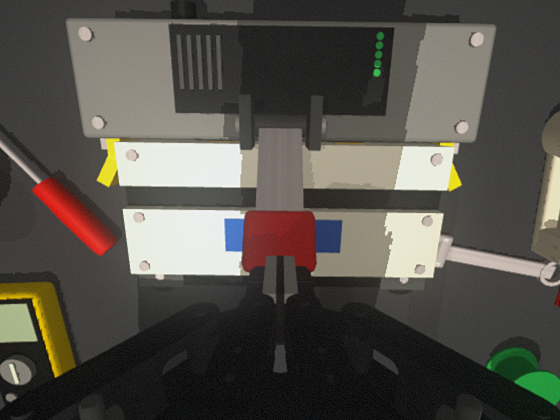

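Run:
```python
from h import *
p,d,c=load('pics/w1.npz');W=world(d,c)
a=cv2.resize(p[125:160,90:270,::-1],None,fx=4.4,fy=7,interpolation=cv2.INTER_CUBIC);b=cv2.resize(p[125:160,300:480,::-1],None,fx=4.4,fy=7,interpolation=cv2.INTER_CUBIC)
cv2.imwrite('pics/w1c.png',np.vstack([a,b]))
th=.083;R=np.array([[np.cos(th),np.sin(th)],[-np.sin(th),np.cos(th)]])
for u in(125,160,200,230,340,380,420,445):
    print(u,[(v,int(p[v,u].mean()),*( (R@(W[v,u,:2]-[716,16])).round(1)),W[v,u,2].round()) for v in range(133,148)])
```

```text
125 [(133, 144, np.float64(4.2), np.float64(122.2), np.float64(69.0)), (134, 141, np.float64(3.4), np.float64(122.2), np.float64(70.0)), (135, 136, np.float64(2.6), np.float64(122.8), np.float64(69.0)), (136, 129, np.float64(1.8), np.float64(123.1), np.float64(68.0)), (137, 98, np.float64(0.8), np.float64(124.6), np.float64(65.0)), (138, 83, np.float64(-3.1), np.float64(144.3), np.float64(23.0)), (139, 82, np.float64(-4.0), np.float64(144.2), np.float64(24.0)), (140, 83, np.float64(-4.8), np.float64(143.9), np.float64(24.0)), (141, 108, np.float64(-2.5), np.float64(125.7), np.float64(63.0)), (142, 216, np.float64(-2.9), np.float64(124.0), np.float64(67.0)), (143, 236, np.float64(-3.5), np.float64(123.2), np.float64(69.0)), (144, 232, np.float64(-4.3), np.float64(123.3), np.float64(69.0)), (145, 230, np.float64(-5.1), np.float64(123.5), np.float64(69.0)), (146, 231, np.float64(-6.1), np.float64(124.4), np.float64(67.0)), (147, 231, np.float64(-6.8), np.float64(124.2), np.float64(68.0))]
160 [(133, 149, np.float64(4.7), np.float64(94.8), np.float64(70.0)), (134, 145, np.float64(3.9), n
[... 6165 characters left out ...]
28.4), np.float64(70.0)), (138, 137, np.float64(5.3), np.float64(-129.1), np.float64(69.0)), (139, 133, np.float64(4.5), np.float64(-129.2), np.float64(69.0)), (140, 124, np.float64(3.7), np.float64(-129.4), np.float64(68.0)), (141, 94, np.float64(2.8), np.float64(-130.7), np.float64(66.0)), (142, 109, np.float64(-0.1), np.float64(-146.7), np.float64(35.0)), (143, 158, np.float64(-1.0), np.float64(-146.7), np.float64(35.0)), (144, 162, np.float64(-1.7), np.float64(-146.1), np.float64(36.0)), (145, 158, np.float64(-2.7), np.float64(-147.0), np.float64(35.0)), (146, 145, np.float64(-1.1), np.float64(-131.5), np.float64(66.0)), (147, 217, np.float64(-1.7), np.float64(-130.4), np.float64(68.0))]
```

View pics/w1c.png

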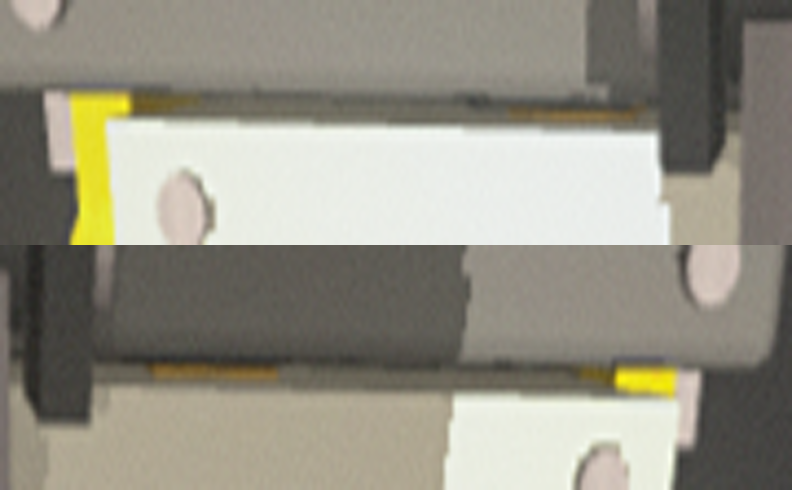

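The wrist view shows an even gap of about 3 mm between pack and dock (v ≈ 138–145), with brass contacts visible in it. So the hard feel was largely friction, made worse by about 10 N of down-drag from the finger. I'll push again while easing the tool upwards to remove that drag.

Request:
drive_tool(deltas=[[-2.9,-2.85,0,0],[-2.9,-2.85,0,0],[-2.9,-2.85,0,0],[-2.8,-2.85,0,0],[0,0,3.3,0],[0,0,3.3,0],[0,0,3.3,0],[0,0,3.3,0],[0,0,3.0,0],[0.4,0,0,0],[0.3,0,0,0],[0.2,0,0,0]])

```text
clock: 43.07
eef_pos: [543.8, 115.7, 43.3]
tcp_rot: [-3.141, -0.002, 0.108]
contact_force: [0.5, -0.2, 0.6]
opening: 0.001
```

Request:
drive_tool(deltas=[[0.2,0,0,0],[0.15,0,0,0],[0.15,0,0,0],[0.1,0,-0.1,0],[0,0,-0.1,0],[0,0,-0.1,0],[0,0,0,0]])

```text
clock: 43.65
eef_pos: [548.7, 116.1, 45.1]
tcp_rot: [-3.142, -0.0, 0.108]
contact_force: [0.6, -0.4, 0.3]
opening: 0.001
```

Request:
drive_tool(deltas=[[0.2,0,0,0],[0.2,0,0,0],[0.15,0,-0.1,0],[0.1,0,-0.15,0],[0,0,-0.15,0],[0,0,0,0]])

```text
clock: 44.15
eef_pos: [552.3, 116.3, 47.6]
tcp_rot: [3.141, 0.006, 0.108]
contact_force: [-7.2, -1.0, -2.4]
opening: 0.001
```

Request:
drive_tool(deltas=[[0.1,0,-0.05,0],[0.05,0,-0.05,0],[0,0,-0.05,0]])

```text
clock: 44.4
eef_pos: [552.8, 116.3, 48.6]
tcp_rot: [3.141, 0.008, 0.108]
contact_force: [-8.0, -0.9, -4.0]
opening: -0.003
```

Request:
drive_tool(deltas=[[0.1,0,-0.03,0],[0.1,0,-0.03,0],[0.1,0,-0.03,0],[0,0,0,0]])

```text
clock: 44.73
eef_pos: [555.2, 116.5, 49.2]
tcp_rot: [3.141, 0.01, 0.108]
contact_force: [-9.3, -0.9, -3.6]
opening: -0.001
```

Request:
drive_tool(deltas=[[0.1,0,-0.03,0],[0.05,0,-0.03,0],[0,0,0,0]])

```text
clock: 44.98
eef_pos: [555.6, 116.5, 49.4]
tcp_rot: [3.141, 0.012, 0.108]
contact_force: [-11.3, -1.3, -3.4]
opening: 0.001
```

Request:
drive_tool(deltas=[[0.1,0,-0.03,0],[0.1,0,-0.03,0],[0,0,0,0]])

```text
clock: 45.23
eef_pos: [556.3, 116.4, 49.4]
tcp_rot: [3.141, 0.014, 0.108]
contact_force: [-14.6, -1.6, -5.1]
opening: -0.0
```

Request:
drive_tool(deltas=[[0.1,0,-0.03,0],[0.05,0,-0.03,0],[0,0,0,0]])

```text
clock: 45.48
eef_pos: [556.8, 116.5, 49.6]
tcp_rot: [3.14, 0.016, 0.108]
contact_force: [-16.5, -1.4, -6.0]
opening: -0.004
```

```bash
python3 est.py
```

```text
45.4833 [556.8 116.5  49.6] [-16.5  -1.4  -6. ]
scene size [115.9 269.5] n 1964 origin world [649.3   5.4] yaw 0.069 | dock: o [-67.3  -5. ] th -0.014 xL -0.5 xR -4.1 rollers(world) L [562.6 114.7] R [ 578.5 -114.8]
  to contact L tool cm x -0.55 y 0.31
  to contact R tool cm x -1.42 y 23.29
```

Request:
drive_tool(deltas=[[-1.3,0,0,0],[-1.0,1.5,0.3,0],[0,3.3,0.2,0],[0,3.3,0,0],[0,3.3,0,0],[0,3.3,0,0],[0,3.3,0,0],[0,3.3,0,0],[0,2.0,0,0],[0.4,0,0,0],[0.3,0,0,0],[0.2,0,0,0]])

```text
clock: 46.53
eef_pos: [573.3, -114.8, 47.2]
tcp_rot: [-3.14, 0.006, 0.107]
contact_force: [-10.5, -0.9, 5.2]
opening: -0.001
```

Request:
drive_tool(deltas=[[0.1,0,-0.1,0],[0.1,0,-0.1,0],[0.1,0,-0.1,0],[0.1,0,-0.1,0],[0.1,0,-0.03,0],[0,0,0,0]])

```text
clock: 47.03
eef_pos: [576.3, -112.9, 50.3]
tcp_rot: [-3.139, 0.009, 0.109]
contact_force: [-9.6, -1.2, -3.8]
opening: 0.002
```

```bash
python3 est.py
```

```text
47.0333 [ 576.3 -112.9   50.3] [-9.6 -1.2 -3.8]
scene size [116.  268.9] n 1954 origin world [649.7   5.9] yaw 0.096 | dock: o [-66.9  -4.6] th 0.013 xL -3.7 xR -0.1 rollers(world) L [560.  112.7] R [ 582.1 -116.2]
  to contact L tool cm x -0.26 y -22.58
  to contact R tool cm x -0.55 y 0.42
```

Request:
drive_tool(deltas=[[0.1,0,-0.03,0],[0.1,0,-0.03,0],[0.1,0,-0.03,0],[0,0,0,0]])

```text
clock: 47.42
eef_pos: [577.3, -112.3, 50.4]
tcp_rot: [-3.138, 0.013, 0.109]
contact_force: [-14.3, -0.8, -3.3]
opening: 0.003
```

Request:
drive_tool(deltas=[[0.1,0,-0.03,0],[0,0,0,0]])

```text
clock: 47.58
eef_pos: [577.7, -112.2, 50.5]
tcp_rot: [-3.138, 0.014, 0.109]
contact_force: [-16.5, -1.5, -4.5]
opening: -0.002
```

Right is hard against something (about 5 N/mm). Left again the same way.

Request:
drive_tool(deltas=[[-1.4,0,0,0],[0,-1,0.3,0],[0,-3.2,0.2,0],[0,-3.2,0,0],[0,-3.2,0,0],[0,-3.2,0,0],[0,-3.2,0,0],[0,-3.2,0,0],[0,-2.7,0,0],[0.3,0,0,0],[0.3,0,0,0],[0.2,0,0,0]])

```text
clock: 48.58
eef_pos: [553.3, 113.4, 48.3]
tcp_rot: [3.141, 0.002, 0.109]
contact_force: [-5.9, -0.5, 3.8]
opening: -0.001
```

Request:
drive_tool(deltas=[[0.1,0,-0.1,0],[0.1,0,-0.1,0],[0.1,0,-0.1,0],[0.1,0,-0.1,0],[0.1,0,-0.03,0],[0,0,0,0]])

```text
clock: 49.08
eef_pos: [555.4, 111.5, 51.1]
tcp_rot: [3.141, 0.008, 0.106]
contact_force: [-7.9, -1.1, -3.0]
opening: 0.002
```

Request:
drive_tool(deltas=[[0.1,0,-0.03,0],[0.1,0,-0.03,0],[0,0,0,0]])

```text
clock: 49.33
eef_pos: [556.2, 111.4, 51.2]
tcp_rot: [3.141, 0.011, 0.106]
contact_force: [-11.6, -0.9, -4.3]
opening: -0.001
```

```bash
python3 est.py
```

```text
49.3333 [556.2 111.4  51.2] [-11.6  -0.9  -4.3]
scene size [112.3 269.8] n 1909 origin world [650.    5.5] yaw 0.082 | dock: o [-66.6  -5. ] th -0.001 xL -1.5 xR -1.7 rollers(world) L [561.8 113.6] R [ 580.7 -115.6]
  to contact L tool cm x -0.51 y -0.11
  to contact R tool cm x -1.06 y 22.88
```

Request:
drive_tool(deltas=[[0.1,0,-0.03,0],[0.1,0,-0.03,0],[0,0,0,0]])

```text
clock: 49.63
eef_pos: [556.9, 111.5, 51.3]
tcp_rot: [3.141, 0.013, 0.106]
contact_force: [-14.8, -1.3, -4.5]
opening: 0.004
```

Request:
drive_tool(deltas=[[-1.2,0,0,0],[-1.0,0,0,0],[0,0,-2.5,0],[0,0,-3.2,0],[0,0,-3.2,0],[0,0,-3.2,0],[0,0,-3.0,0],[2.0,2.0,0,0],[3.0,3.0,0,0],[3.0,3.0,0,0],[2.6,2.6,0,0],[0,0,0,0]])

```text
clock: 50.63
eef_pos: [661.8, 13.3, 205.6]
tcp_rot: [3.14, -0.005, 0.104]
contact_force: [-1.6, 0.9, 0.4]
opening: 0.0
```

Run:
```python
from h import *
from rig import r,cams
print(r.sense()['eef_pos'].round(1))
c=cams.camera_params('wrist');p,d=cams.grab_frame('wrist');W=world(d,c)
cv2.imwrite('pics/w2.png',p[:,:,::-1])
a=cv2.resize(p[110:170,60:270,::-1],None,fx=3.8,fy=5,interpolation=cv2.INTER_CUBIC);b=cv2.resize(p[110:170,300:510,::-1],None,fx=3.8,fy=5,interpolation=cv2.INTER_CUBIC)
cv2.imwrite('pics/w2c.png',np.vstack([a,b]))
```

```text
[661.8  13.3 205.6]
```

View pics/w2c.png

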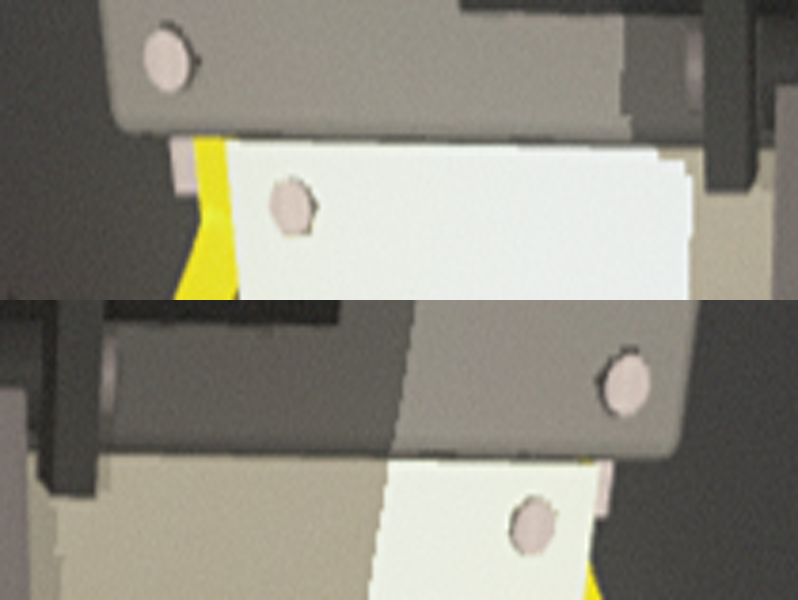

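The gap has closed to a thin line at both ends in the wrist crop (dock edge against the white shell at rows ~140 and ~455). Now I'll press the lever down along its arc.

Request:
drive_tool(deltas=[[0,0,1.4,0],[0,0,1.2,0],[-0.3,0,0.5,0],[-0.4,0,0.5,0],[-0.4,0,0.5,0],[-0.4,0,0.5,0],[-0.3,0,0.6,0],[-0.3,0,0.7,0],[-0.2,0,0.7,0],[0,0,0,0]])

```text
clock: 51.52
eef_pos: [632.5, 15.8, 137.2]
tcp_rot: [-3.141, 0.002, 0.108]
contact_force: [-0.1, -0.6, 0.4]
opening: 0.002
```

Run:
```python
from est import *
s=r.sense();print(s['clock'],s['eef_pos'].round(1),s['contact_force'].round(1))
p=est();cv2.imwrite('pics/s2.png',cv2.resize(p[150:310,180:390,::-1],None,fx=3.8,fy=3.7,interpolation=cv2.INTER_CUBIC))
```

```text
51.5167 [632.5  15.8 137.2] [-0.1 -0.6  0.4]
scene size [114.9 269.4] n 1685 origin world [648.7   5.4] yaw 0.083 | dock: o [-67.9  -5. ] th 0.000 xL -3.0 xR -2.9 rollers(world) L [560.4 113.5] R [ 579.5 -115.7]
  to contact L tool cm x -7.28 y -10.46
  to contact R tool cm x -7.84 y 12.53
```

View pics/s2.png

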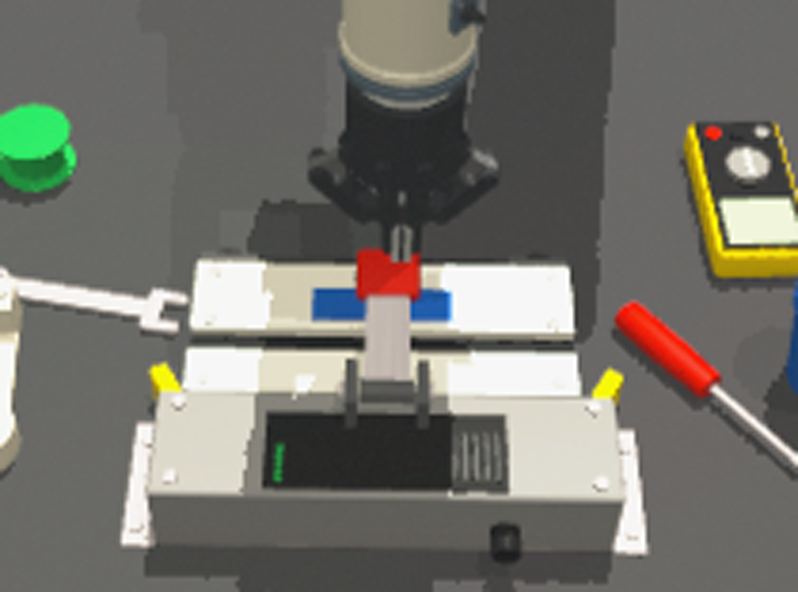

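```bash
cat > lev.py <<'E'
from h import *
from rig import r,cams
c=cams.camera_params('scene');p,d=cams.grab_frame('scene');W=world(d,c);g=p.astype(int)
m=(d>0)&(g[...,0]>110)&(g[...,1]<70)&(g[...,2]<70)&(W[...,2]>75)&(abs(W[...,1]-10)<60)&(W[...,0]>560)&(W[...,0]<700)
P=W[m];print(r.sense()['eef_pos'].round(1),len(P),P.mean(0).round(1),np.percentile(P,[2,98],axis=0).round(1).tolist())
v=P-[728,17,88];x=-(v[:,0]*np.cos(.083)+v[:,1]*np.sin(.083));A=np.arctan2(v[:,2],x)
k=np.polyfit(x,v[:,2],1);print('slope angle',np.arctan(k[0]).round(3),'rms',np.std(v[:,2]-np.polyval(k,x)).round(2),'mean ang',A.mean().round(3))
print('top-face angle', np.arcsin(np.clip((np.percentile(v[:,2],98)),0,110)/107).round(3))
E
python3 lev.py
```

```text
[633.7  15.7 138.5] 172 [647.1   7.3 115. ] [[629.6, -12.2, 107.9], [663.3, 28.9, 120.9]]
slope angle 0.224 rms 2.03 mean ang 0.322
top-face angle 0.312
```

Request:
drive_tool(deltas=[[0.1,0,0.6,0],[0.1,0,0.6,0],[0.1,0,0.6,0],[0,0,0.5,0],[0,0,0.2,0],[0,0,0,0]])

```text
clock: 52.12
eef_pos: [636.7, 16.0, 113.3]
tcp_rot: [-3.142, 0.001, 0.108]
contact_force: [0.2, 0.1, 0.2]
opening: 0.0
```

```bash
python3 lev.py
```

```text
[636.8  16.  113.6] 120 [646.6   5.1  95.8] [[627.6, -12.6, 90.8], [659.3, 28.8, 99.4]]
slope angle 0.029 rms 2.03 mean ang 0.095
top-face angle 0.106
```

Request:
drive_tool(deltas=[[0,0,0.1,0],[0,0,0.1,0],[0,0,0,0]])

```text
clock: 52.42
eef_pos: [637.0, 16.1, 112.9]
tcp_rot: [3.142, -0.0, 0.108]
contact_force: [-2.9, -1.0, 9.3]
opening: -0.004
```

Request:
drive_tool(deltas=[[0,0,0.1,0],[0,0,0.05,0],[0,0,0,0]])

```text
clock: 52.67
eef_pos: [637.0, 16.1, 112.6]
tcp_rot: [3.142, -0.001, 0.108]
contact_force: [-7.4, 0.1, 19.3]
opening: -0.002
```

Request:
drive_tool(deltas=[[0,0,-0.5,0],[0,0,-2,0],[0,0,-3,0],[0,0,-3,0],[0.8,0,-0.8,0],[0.9,0,0,0],[0.8,0,0,0],[0,0,0,0]])

```text
clock: 53.33
eef_pos: [662.6, 18.9, 202.1]
tcp_rot: [-3.142, 0.0, 0.108]
contact_force: [-0.4, 0.4, -1.3]
opening: 0.001
```

```bash
python3 lev.py
python3 - <<'E'
from h import *
from rig import r,cams
c=cams.camera_params('wrist');p,d=cams.grab_frame('wrist');W=world(d,c)
cv2.imwrite('pics/w3.png',p[:,:,::-1]);np.savez('pics/w3.npz',p=p,d=d,**c)
E
```

```text
[661.6  18.8 201.6] 171 [643.1   8.   95.7] [[624.3, -12.3, 90.7], [659.9, 28.4, 99.3]]
slope angle 0.023 rms 2.01 mean ang 0.091
top-face angle 0.106
```

View pics/w3.png

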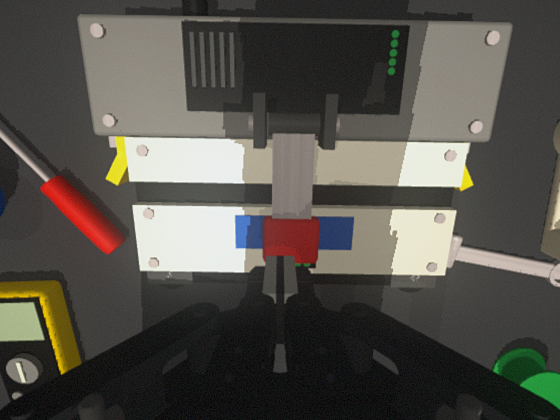

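The wrist view shows the red lever end flat on the pack at (290,240) and the shell against the dock at v ≈ 138, with neighbours undisturbed. The robot is clear, so I'm handing in.

```bash
python3 -c "
from rig import r,job
print(r.sense()['contact_force'].round(1));print(job.sign_off())"
```

```text
[-0.5 -0.  -1.1]
the job is handed in; nothing more can be done
None
```

The pack is in its dock with the lever latched, and I handed the job in at about 53 s of the 72 s allowed. Sign-off gives no verdict, so what follows rests on my own checks.

**How it went:** I walked the pack in by pushing the left and right rollers in turn. The highest push I read was about 21 N, roughly 4 mm of bumper travel. Readings came only at the end of each move, so a brief higher peak could have gone unseen.

**False stop:** The pack first felt home at about 20 N on both sides. The wrist camera showed an even gap of about 3 mm, so this was friction, made worse by the finger dragging the pack down. Pushing again while easing the tool upwards closed the gap.

**Last checks:**
- **Pack:** the wrist view shows only a thin line, about 1 mm, between shell and dock at both ends. The force rose steeply on each side when I pushed.
- **Lever:** it bottomed out at about 19 N, and its top face is about 96 mm above the bench, as expected when latched. I measured its angle as roughly 0.02 rad.
- **Surroundings:** in the last wrist view the wrench and screwdriver were clear of the pack and looked undisturbed. I did not measure any of the other things' positions again. The robot was touching nothing at hand-in.

**One disagreement:** the scene camera still put the leading edges at about −3 mm from the stop, close to the 4 mm limit. That estimate ignores points within 3 mm of the stop, so I trusted the wrist view instead.

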